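Rock the sorter gate over and feed the knobs to the other bin

TASK

The rocking gate of the knob sorter feeds the bin on its low side: press down its raised thumb tab so that it tips over and rests on its other side. Then push the three wooden ball knobs along the feed shelf and off its lip with the fingertips, so that they roll by themselves down the other chute and all end up in the bin the gate now feeds. Do not pick up the knobs or help them along beyond the shelf, and leave the other things on the bench alone.

Things in the scene. Friction and masses are not known exactly. Their poses are not given: they have to be found in the camera images.
- sorter: Knob sorter: fixed frame of brown wood, 580 mm wide (its y), on a 12 mm base board. Origin on the bench top straight below the middle of the gate's axle; its x points away from the robot towards the feed shelf, y left, z up; it stands turned by up to 0.2 rad. A post (36 mm wide in y, top 112 mm up) holds the axle before the gate at x = -51 to -61 mm, between the two tabs
- gate (a joint): Seesaw gate: bare aluminium trough, 180 mm long in the sorter's y, rocking about an axle along the sorter's x, 100 mm up. rad, 0 level, limits -0.22 and 0.22. Positive: left (+y) end up, feeds the right chute; negative: feeds the left. A steel weight on its back wall (148 mm up, x = -18 to -32 mm) tips it over-centre: it rests at either limit and falls over once past level; under 2 N at a tab. It may still be settling in the first second
- left_tab (a point): Centre of the top face of the gate's left thumb tab: flat aluminium, 44 mm (x) by 46 mm (y), 8 mm thick, sticking out of the trough's back wall towards the robot, 52 mm before the axle's middle and 67 mm to its left; the back wall (34 mm above the trough floor) rises at its inner edge. It moves with the gate: about 119 mm above the bench when up, 89 mm when down
- right_tab (a point): Centre of the top face of the gate's right thumb tab, the same as the left one, 67 mm to the right of the axle's middle; also 119 mm up or 89 mm down
- feed_lip (a point): Middle of the feed shelf's open edge above the trough (sorter x = 32 mm, y = 0, 118 mm up). A knob pushed past it drops 14 mm into the trough and rolls by itself down the gate's low side, along the chute into the bin. Boards either side of the lip, 50 mm apart, x = 32 to 38 mm, reach 140 mm up
- back_stop (a point): Middle of the top edge of the feed shelf's back stop (sorter x = 150 mm, y = 0), 8 mm above the shelf floor. The shelf runs along the sorter's x from here to the lip, 38 mm wide between side rails 7 mm high; its floor rises 4 mm from stop to lip, so the knobs lean back on the stop. Nothing stands behind the stop
- left_bin (a point): Middle of the floor of the left (+y) bin, 21 mm above the bench: open box 110 x 110 mm inside, outer walls 82 mm high, at the foot of the left chute (which runs from y = 93 to 179 mm)
- right_bin (a point): Middle of the floor of the right (-y) bin, 21 mm above the bench; same as the left one, mirrored
- knob1_center (a point): Centre of a turned dark wooden ball knob, 34 mm in diameter, about 18 g, free to roll; nearest the lip of the row of three on the feed shelf (at the start at sorter x = 66 mm, about 133 mm above the bench)
- knob2_center (a point): Centre of a turned dark wooden ball knob, 34 mm in diameter, about 18 g, free to roll; the middle one of the row of three on the feed shelf (at the start at sorter x = 100 mm, about 132 mm above the bench)
- knob3_center (a point): Centre of a turned dark wooden ball knob, 34 mm in diameter, about 18 g, free to roll; the rearmost, against the back stop of the row of three on the feed shelf (at the start at sorter x = 134 mm, about 131 mm above the bench)
- glue: White glue bottle, 48 mm in diameter, 125 mm tall, standing beside the feed shelf on its left; origin at the middle of its foot. To be left alone
- varnish: Round steel can, 72 mm in diameter, 100 mm tall, standing beside the feed shelf on its right; origin at the middle of its foot. To be left alone
- tape: Tape measure, 62 x 36 x 58 mm, standing before the sorter; origin under its middle. To be left alone
- screwdriver: Screwdriver lying before the sorter; origin under it. To be left alone
- mallet: Hammer lying left of the sorter; origin under it. To be left alone
- offcut: Wood offcut, 90 x 45 x 27 mm, right of the sorter; origin under its middle. To be left alone
- cup: Blue mug, 72 mm in diameter, 90 mm tall, right of the sorter; origin at its foot. To be left alone

How it is judged:
By the outcome, as a careful person would: the job done as asked, in the order asked, and still so for the second after the job is handed in, with the robot touching nothing.
It also fails if it takes over 43 s, if anything falls off the work surface, if the arm or the gripper's body presses on something with over 40 N, if the wrist force passes 120 N, or if a joint passes its speed limit or range.

ROBOT

A 6-joint arm with a two-finger parallel gripper is mounted at the origin on the work surface. World frame = base frame: x ahead of the robot, y to its left, z up, the work surface at z = 0. Lengths are in m, angles in rad, forces in N, time in s.
With the tool pointing down it reaches from about 0.35 to 0.975 m from the base axis. Payload 7.1 kg.
Tool frame: the origin (TCP) lies at the very end of the fingers, on their centre line; the grasp point (between the pads) lies 19 mm behind it; z points along the fingers, y is the line along which they close (so a half turn about z gives the same grasp; the last joint's range is limited). The gripper opens to 88 mm and grips with 3 to 60 N. Pads are 20 mm wide; open, the fingers measure 115 mm over their backs; the gripper's body (75 mm by 178 mm) begins 61 mm behind the grasp point.
Start: joints at [-1.215, 0.423, 1.63, -0, 1.089, -0.019], TCP at [0.229, -0.582, 0.223] pointing down, gripper open.
Joint ranges: [-3, 3], [-0.9, 2.11], [0.09, 2.58], [-1.31, 4.45], [0.11, 2.69], [-2.54, 2.54]. Speed limits (rad/s): [2.39, 2.39, 3.01, 3.14, 3.14, 3.14].

INTERFACE

Orientations are given as a rotation vector (axis times angle).
In Python, from cell import * gives the robot as it stands.
- The arm moves only by the tool carry_out, never from a script. Its argument "motion" is a list of rows, each an object of numbers: "jaw": the gripper command: -1 is shut, 1 is fully open, values between are in proportion; "x", "y", "z": the shift along the tool's x, y, z in m; "rx", "ry", "rz": the turn, a rotation vector about the tool's x, y, z in rad. In form: [{"jaw": .., "x": .., "y": .., "z": .., "rx": .., "ry": .., "rz": ..}, ...]. A call has 1 to 20 rows; each row is the pose to reach, as a shift and turn from the pose commanded when the call began, along the tool's axes at that moment; what a row does not reach only later rows make up. A row lasts 1/12 s, in which the tool goes at most 41.7 mm and 7.16 degrees, less where a joint would pass 70% of its speed; a pose out of reach is approached as far as the arm can. A call with a gripper value outside its range is refused whole. The fingers move at their own pace and stop on an object; "grip_force" is the grip in N (left out, the last holds). Time passes only in rows, so rows that repeat a pose let the fingers close. It gives the time, the measured TCP pose, the force, the opening and the grip force at its end, in the units of the state.
- get_state(): the state, without advancing time (a new reading comes with each control period).
- grab_frame(name): name is "scene" or "top" or "wrist"; returns a dict with "frame" (400x640x3 uint8, red, green, blue), "mtx" (3x3 intrinsics, pixels), "D" ([k1, k2, p1, p2, k3] as OpenCV has them; the pictures are not rectified), "rvec" (rotation vector, rad) and "tvec" (3), from world to camera coordinates, as OpenCV has them. Camera axes: x right, y down, z forward; pixel columns grow to the right and rows downward; lengths in m; the calibration is good to about 2 mm. A picture is of the moment at which its call begins. There is no depth.
- sign_off(): hands the job in; it is judged then, once.
Trained networks look in a picture, given as the dict that the camera call returned (one of the last four; its "shot" number tells which), for a name from the list of things; names that differ only in an ending like _2 or _b are one class to them, and where a whole thing is asked for, a point or a joint stands for the part that bears it (a point fixed in the world has none). Each returns a list of dicts, best first, with "score" (0 to 1); they miss things now and then, are a little off and sometimes report something else, mostly with a low value. They report only what shows in the picture. A call takes as long as a camera call.
- masks_of(picture, query): "region" (400x640 bool, what is visible of it) and "box" ([left, top, width, height] in pixels, round what is visible of it).
The state is a dict: "time_s": time; "qpos": joint angles; "qvel": joint speeds; "effort": joint torques, N m; "tool_pos": TCP position; "eef_rot": TCP orientation; "force": force on the tool from outside, world axes, zero at the start; "moment": the same for the moment, N m; "opening": opening from 0.0 (shut) to 1.0 (fully open); "gripper_force": force on a finger pad.
Only numpy, scipy, OpenCV 4.12 (cv2) and the standard library are available. Lean on these libraries where they do the work, as an engineer would, in place of code of your own. Each camera call takes 0.05 s, during which the arm holds its last target. There are 200 camera calls.

## Working session

There is one attempt and no reset: what is moved stays moved. The work goes in short steps, Python scripts to look and compute and a tool call to move; the robot and the scene stay as the last step left them, time stands still between calls to the robot, and variables do not carry over. Pictures are saved under pics/ and viewed, at most 10 in all, crops included, and the job is handed in when it is done.

Besides the shell and the picture viewer there is one more tool, called after "Request:" in YAML: its name, and indented under it one key for each argument. carry_out: Moves the arm, as the interface text tells. Its arguments: {"type":"object","properties":{"motion":{"type":"array","items":{"type":"object","properties":{"jaw":{"type":"number"},"x":{"type":"number"},"y":{"type":"number"},"z":{"type":"number"},"rx":{"type":"number"},"ry":{"type":"number"},"rz":{"type":"number"}}}},"grip_force":{"type":"number"}},"required":["motion"]}

```bash
mkdir -p pics
python3 - <<'E'
from cell import *
import cv2,numpy as np
s=get_state();print(s['time_s'],s['tool_pos'],s['eef_rot'],s['opening'])
for n in ['scene','top']:
    p=grab_frame(n);cv2.imwrite(f'pics/{n}0.png',p['frame'][:,:,::-1]);np.savez(f'{n}0.npz',**{k:v for k,v in p.items()})
    for q in ['sorter','gate','knob1_center','left_tab','right_tab','glue','varnish','feed_lip']:
        try:
            for r in masks_of(p,q)[:3]:
                m=np.argwhere(r['region']).mean(0)[::-1];print(n,q,round(r['score'],2),r['box'],m.round(1))
        except Exception as e: print(q,e)
E
```

```text
0.0 [ 0.2286076  -0.5811028   0.22190751] [-3.08514486e+00 -5.84975156e-01  4.49240186e-04] 1.0033359044121257
scene sorter 0.87 [265.6, 166.3, 141.4, 147.6] [330.3 241. ]
scene gate 0.65 [306.8, 187.2, 54.5, 55.2] [333.3 214.4]
scene gate 0.35 [261.6, 168.9, 146.8, 142.6] [330.9 241.6]
scene knob1_center 0.64 [301.8, 212.3, 12.6, 14.6] [308.  219.3]
scene left_tab 0.89 [307.2, 188.1, 58.7, 54.1] [333.9 214.4]
scene left_tab 0.6 [294.3, 218.4, 9.1, 12.5] [297.9 224.5]
scene glue 0.83 [307.5, 254.4, 16.7, 36.0] [315.7 273.5]
scene varnish 0.22 [307.3, 188.7, 57.7, 53.6] [333.8 214.4]
scene feed_lip 0.84 [258.7, 167.9, 148.0, 145.8] [330.5 241.1]
top sorter 0.72 [182.4, 155.2, 213.3, 88.8] [288.3 216.1]
top sorter 0.33 [253.3, 203.6, 67.5, 39.5] [289.5 221. ]
top gate 0.6 [253.9, 205.3, 70.8, 38.7] [289.6 220.9]
top knob1_center 0.49 [281.5, 184.2, 16.5, 14.8] [289.  189.9]
top left_tab 0.79 [257.1, 205.1, 66.1, 36.1] [289.6 220.8]
top left_tab 0.56 [284.9, 156.1, 11.6, 16.4] [289.9 164.9]
top right_tab 0.7 [256.9, 205.1, 68.0, 36.4] [289.7 220.8]
top right_tab 0.63 [182.4, 160.1, 214.6, 84.1] [288.2 216.3]
top glue 0.5 [242.1, 168.3, 15.9, 18.5] [249.  174.9]
top varnish 0.94 [329.2, 155.8, 24.3, 27.0] [339.4 168.5]
top feed_lip 0.8 [181.8, 158.5, 214.6, 85.1] [288.7 216. ]
```

View pics/scene0.png

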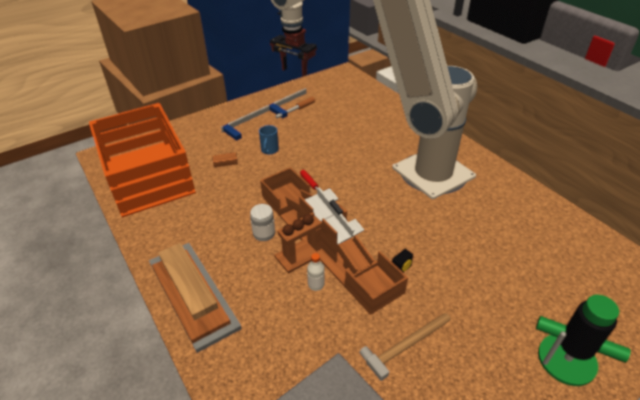

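View pics/top0.png

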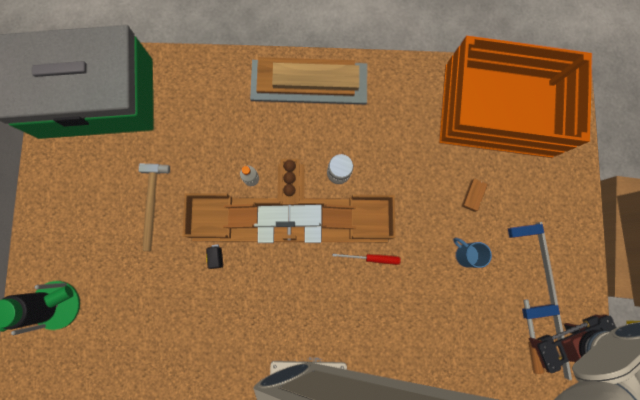

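The scene view shows the sorter with three dark knobs on the shelf near (297,224). In the top view, knobs sit at about (289,165/178/190), the gate at (290,220), the tabs at (265,233) and (313,233), the bins at either end, the glue bottle at (249,175) and the can at (341,168). Next I'll fit the sorter pose and find which tab is up.

```bash
cat > h.py <<'E'
import numpy as np,cv2
def bp(p,uv,z):
    uv=np.array(uv,float).reshape(-1,1,2)
    n=cv2.undistortPoints(uv,p['mtx'],p['D']).reshape(-1,2)
    R=cv2.Rodrigues(np.array(p['rvec'],float))[0];C=-R.T@np.array(p['tvec'],float).ravel()
    d=np.c_[n,np.ones(len(n))]@R
    return C+d*((z-C[2])/d[:,2])[:,None]
def proj(p,X): return cv2.projectPoints(np.array(X,float).reshape(-1,1,3),np.array(p['rvec'],float),np.array(p['tvec'],float),p['mtx'],p['D'])[0].reshape(-1,2)
def S2W(o,yaw,X):
    c,s=np.cos(yaw),np.sin(yaw);X=np.atleast_2d(X)
    return np.c_[o[0]+c*X[:,0]-s*X[:,1],o[1]+s*X[:,0]+c*X[:,1],X[:,2]]
E
python3 - <<'E'
from h import *
from scipy.optimize import least_squares
t=dict(np.load('top0.npz'));s=dict(np.load('scene0.npz'))
k=[]
f=t['frame'].astype(int);sub=f[152:200,278:302].sum(2)
m=(sub<150).astype(np.uint8)
# three dark clusters by y
ys,xs=np.nonzero(m);print(len(ys))
c,l,ce=cv2.kmeans(np.c_[xs,ys].astype(np.float32),3,None,(3,50,.1),5,cv2.KMEANS_PP_CENTERS)
ce=ce[np.argsort(-ce[:,1])]+[278,152];print(ce)
KS=np.array([[.066,0,.133],[.1,0,.132],[.134,0,.131]])
# bin outer corners (top) from picture, eyeballed: knobs fit + yaw from sorter
W=bp(t,ce,.132);print(W.round(4))
CS=np.array([[-.061,.29,.082],[-.061,-.29,.082]])
print('bench scale',bp(t,[[187,238],[391,238],[187,197],[391,197]],.082).round(3))
r=least_squares(lambda q:(proj(t,S2W(q[:2],q[2],KS))-ce).ravel(),[.55,.0,0]);print(r.x,r.fun.round(1))
for n,p,b in(('top',t,(170,140,240,115)),('scene',s,(250,155,165,165))):
    x,y,w,h=b
    cv2.imwrite(f'pics/{n}z.png',cv2.resize(p['frame'][y:y+h,x:x+w,::-1],None,fx=3.3,fy=3.3,interpolation=cv2.INTER_CUBIC))
E
```

```text
69
[[289.47058868 193.58823395]
 [289.61538506 180.96154022]
 [290.         168.65384674]]
[[0.5757 0.062  0.132 ]
 [0.6105 0.0627 0.132 ]
 [0.6447 0.0628 0.132 ]]
bench scale [[ 0.451  0.345  0.082]
 [ 0.465 -0.224  0.082]
 [ 0.566  0.352  0.082]
 [ 0.582 -0.224  0.082]]
[0.5103002  0.06131163 0.01199181] [-0.  -0.3  0.1  0.1 -0.   0.2]
```

View pics/topz.png

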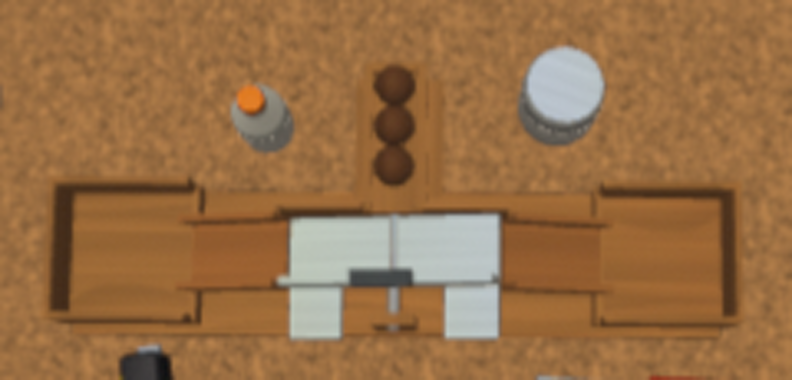

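View pics/scenez.png

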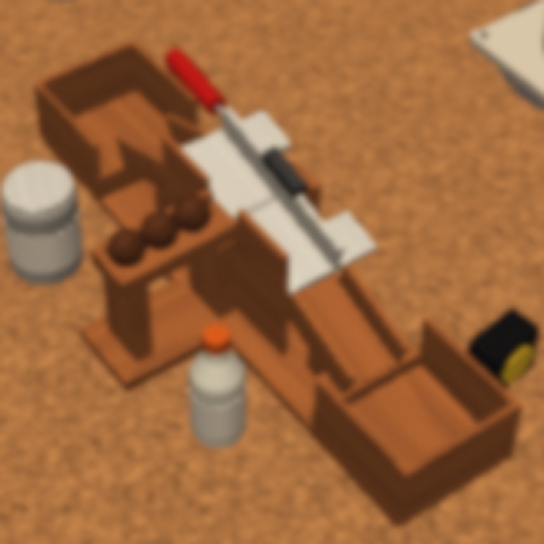

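The zoomed top view shows knob centres at about (289.4, 165.5/177.9/190). The weight leans left of the axle and the right tab looks bigger, so the right tab is probably up. I'll refit and check by projection.

```bash
cat >> h.py <<'E'
def tabs(th):
    c,s=np.cos(th),np.sin(th); out=[]
    for y0 in(.067,-.067):
        for dx,dy in((-.022,-.023),(-.022,.023),(.022,.023),(.022,-.023)):
            y=y0+dy; z=.004; out.append([-.052+dx,c*y-s*z,.100+s*y+c*z])
    return np.array(out)
E
python3 - <<'E'
from h import *
from scipy.optimize import least_squares
t=dict(np.load('top0.npz'));s=dict(np.load('scene0.npz'))
z=lambda a:np.array(a,float)/3.3+[170,140]-.35
zs=lambda a:np.array(a,float)/3.3+[250,155]-.35
KS=np.array([[.066,0,.133],[.1,0,.132],[.134,0,.131]])
uk=z([[394,165],[394,125],[394,84]]); us=zs([[193,211],[160,229],[126,246]])
r=least_squares(lambda q:np.r_[(proj(t,S2W(q[:2],q[2],KS))-uk).ravel(),(proj(s,S2W(q[:2],q[2],KS))-us).ravel()],[.52,.06,0])
print(r.x,r.fun.round(1))
o=r.x
for th in(-.22,.22):
  # fit with tab outer corners top+scene (near edge: left tab 290,338/341,338 ; right 445,338/499,338 ; scene)
  X=tabs(th)
  ut=z([[290,338],[341,338],[445,338],[499,338]]) # L outer, L inner, R inner, R outer
  idx=[1,0,5,4]
  usc=zs([[376,244],[264,111]]); # scene: L outer near corner, R outer?near
  f=lambda q:np.r_[(proj(t,S2W(q[:2],q[2],KS))-uk).ravel(),(proj(s,S2W(q[:2],q[2],KS))-us).ravel(),(proj(t,S2W(q[:2],q[2],X[idx]))-ut).ravel()]
  r=least_squares(f,o);print(th,r.x.round(4),r.cost,r.fun[12:].round(2))
  im=s['frame'][155:320,250:415,::-1];im=cv2.resize(im,None,fx=3.3,fy=3.3,interpolation=cv2.INTER_CUBIC)
  print('scene tabs',((proj(s,S2W(r.x[:2],r.x[2],X))-[250,155]+.35)*3.3).round(0).tolist())
print(bp(t,z([[50,322],[738,325]]),.082),bp(t,z([[55,184],[738,187]]),.082))
E
```

```text
[0.51816254 0.0622525  0.02697875] [-0.2  0.8 -0.2  0.7 -0.1  1.  -1.   0.7 -0.8  0.3 -0.5  0.4]
-0.22 [0.5189 0.0624 0.0245] 3.063323339359042 [-0.36  0.72  0.1   0.55 -0.24  0.21  0.07  0.03]
scene tabs [[344.0, 208.0], [374.0, 245.0], [336.0, 265.0], [305.0, 228.0], [260.0, 109.0], [288.0, 142.0], [250.0, 160.0], [222.0, 126.0]]
0.22 [0.519  0.0622 0.0299] 3.8512166991598793 [-1.15  0.16  0.42  0.27  0.61  0.47  0.37  0.57]
scene tabs [[343.0, 192.0], [375.0, 212.0], [336.0, 232.0], [305.0, 212.0], [258.0, 138.0], [286.0, 156.0], [248.0, 174.0], [221.0, 156.0]]
[[ 0.45316271  0.3512123   0.082     ]
 [ 0.46527147 -0.23079077  0.082     ]] [[ 0.57096011  0.35460427  0.082     ]
 [ 0.58417668 -0.23101298  0.082     ]]
```

Projection settles it: -0.22 fits the scene tab corners, so the right tab is up and must be pressed, and the knobs should go to the right bin. Sorter pose is about (0.519, 0.0624), yaw 0.0245. Moving above the right tab with the gripper shut.

Request:
carry_out:
  motion:
    - {"jaw": -1,"x": 0.02,"y": -0.02,"z": 0,"rz": 0.1}
    - {"jaw": -1,"x": 0.05,"y": -0.05,"z": 0,"rz": 0.2}
    - {"jaw": -1,"x": 0.43,"y": -0.446,"z": 0,"rz": 0.35}
    - {"jaw": -1,"x": 0.43,"y": -0.446,"z": 0,"rz": 0.35}
    - {"jaw": -1,"x": 0.43,"y": -0.446,"z": 0,"rz": 0.35}
    - {"jaw": -1,"x": 0.43,"y": -0.446,"z": 0,"rz": 0.35}
    - {"jaw": -1,"x": 0.43,"y": -0.446,"z": 0,"rz": 0.35}
    - {"jaw": -1,"x": 0.43,"y": -0.446,"z": 0,"rz": 0.35}
    - {"jaw": -1,"x": 0.43,"y": -0.446,"z": 0,"rz": 0.35}
    - {"jaw": -1,"x": 0.43,"y": -0.446,"z": 0,"rz": 0.35}
    - {"jaw": -1,"x": 0.43,"y": -0.446,"z": 0,"rz": 0.35}
    - {"jaw": -1,"x": 0.43,"y": -0.446,"z": 0,"rz": 0.35}
    - {"jaw": -1,"x": 0.43,"y": -0.446,"z": 0,"rz": 0.35}
    - {"jaw": -1,"x": 0.43,"y": -0.446,"z": 0,"rz": 0.35}
    - {"jaw": -1,"x": 0.43,"y": -0.446,"z": 0,"rz": 0.35}
    - {"jaw": -1,"x": 0.43,"y": -0.446,"z": 0,"rz": 0.35}
    - {"jaw": -1,"x": 0.43,"y": -0.446,"z": 0,"rz": 0.35}
    - {"jaw": -1,"x": 0.43,"y": -0.446,"z": 0.03,"rz": 0.35}
    - {"jaw": -1,"x": 0.43,"y": -0.446,"z": 0.062,"rz": 0.35}
    - {"jaw": -1,"x": 0.43,"y": -0.446,"z": 0.062,"rz": 0.35}

```text
$.motion[0]: bad value
```

Request:
carry_out:
  motion:
    - {"jaw": -1,"x": 0.02,"y": -0.02,"z": 0,"rx": 0,"ry": 0,"rz": 0.1}
    - {"jaw": -1,"x": 0.05,"y": -0.05,"z": 0,"rx": 0,"ry": 0,"rz": 0.2}
    - {"jaw": -1,"x": 0.43,"y": -0.446,"z": 0,"rx": 0,"ry": 0,"rz": 0.35}
    - {"jaw": -1,"x": 0.43,"y": -0.446,"z": 0,"rx": 0,"ry": 0,"rz": 0.35}
    - {"jaw": -1,"x": 0.43,"y": -0.446,"z": 0,"rx": 0,"ry": 0,"rz": 0.35}
    - {"jaw": -1,"x": 0.43,"y": -0.446,"z": 0,"rx": 0,"ry": 0,"rz": 0.35}
    - {"jaw": -1,"x": 0.43,"y": -0.446,"z": 0,"rx": 0,"ry": 0,"rz": 0.35}
    - {"jaw": -1,"x": 0.43,"y": -0.446,"z": 0,"rx": 0,"ry": 0,"rz": 0.35}
    - {"jaw": -1,"x": 0.43,"y": -0.446,"z": 0,"rx": 0,"ry": 0,"rz": 0.35}
    - {"jaw": -1,"x": 0.43,"y": -0.446,"z": 0,"rx": 0,"ry": 0,"rz": 0.35}
    - {"jaw": -1,"x": 0.43,"y": -0.446,"z": 0,"rx": 0,"ry": 0,"rz": 0.35}
    - {"jaw": -1,"x": 0.43,"y": -0.446,"z": 0,"rx": 0,"ry": 0,"rz": 0.35}
    - {"jaw": -1,"x": 0.43,"y": -0.446,"z": 0,"rx": 0,"ry": 0,"rz": 0.35}
    - {"jaw": -1,"x": 0.43,"y": -0.446,"z": 0,"rx": 0,"ry": 0,"rz": 0.35}
    - {"jaw": -1,"x": 0.43,"y": -0.446,"z": 0,"rx": 0,"ry": 0,"rz": 0.35}
    - {"jaw": -1,"x": 0.43,"y": -0.446,"z": 0,"rx": 0,"ry": 0,"rz": 0.35}
    - {"jaw": -1,"x": 0.43,"y": -0.446,"z": 0,"rx": 0,"ry": 0,"rz": 0.35}
    - {"jaw": -1,"x": 0.43,"y": -0.446,"z": 0,"rx": 0,"ry": 0,"rz": 0.35}
    - {"jaw": -1,"x": 0.43,"y": -0.446,"z": 0.03,"rx": 0,"ry": 0,"rz": 0.35}
    - {"jaw": -1,"x": 0.43,"y": -0.446,"z": 0.05,"rx": 0,"ry": 0,"rz": 0.35}

```text
time_s: 2.57
tool_pos: [0.4654, -0.0108, 0.1722]
eef_rot: [3.141, 0.036, 0.002]
force: [-0.4, 0.4, -1.1]
opening: 0.004
gripper_force: 0.0
```

Request:
carry_out:
  motion:
    - {"jaw": -1,"x": 0,"y": 0,"z": 0.03,"rx": 0,"ry": 0,"rz": 0}
    - {"jaw": -1,"x": 0,"y": 0,"z": 0.045,"rx": 0,"ry": 0,"rz": 0}
    - {"jaw": -1,"x": 0,"y": 0,"z": 0.05,"rx": 0,"ry": 0,"rz": 0}
    - {"jaw": -1,"x": 0,"y": 0,"z": 0.055,"rx": 0,"ry": 0,"rz": 0}
    - {"jaw": -1,"x": 0,"y": 0,"z": 0.06,"rx": 0,"ry": 0,"rz": 0}
    - {"jaw": -1,"x": 0,"y": 0,"z": 0.065,"rx": 0,"ry": 0,"rz": 0}
    - {"jaw": -1,"x": 0,"y": 0,"z": 0.07,"rx": 0,"ry": 0,"rz": 0}
    - {"jaw": -1,"x": 0,"y": 0,"z": 0.074,"rx": 0,"ry": 0,"rz": 0}
    - {"jaw": -1,"x": 0,"y": 0,"z": 0.078,"rx": 0,"ry": 0,"rz": 0}
    - {"jaw": -1,"x": 0,"y": 0,"z": 0.078,"rx": 0,"ry": 0,"rz": 0}
    - {"jaw": -1,"x": 0,"y": 0,"z": 0.078,"rx": 0,"ry": 0,"rz": 0}
    - {"jaw": -1,"x": 0,"y": 0,"z": 0.06,"rx": 0,"ry": 0,"rz": 0}
    - {"jaw": -1,"x": 0,"y": 0,"z": 0.03,"rx": 0,"ry": 0,"rz": 0}
    - {"jaw": -1,"x": 0,"y": 0,"z": -0.01,"rx": 0,"ry": 0,"rz": 0}
    - {"jaw": -1,"x": 0,"y": 0,"z": -0.043,"rx": 0,"ry": 0,"rz": 0}
    - {"jaw": -1,"x": -0.04,"y": 0.04,"z": -0.043,"rx": 0,"ry": 0,"rz": 0}
    - {"jaw": -1,"x": -0.05,"y": 0.08,"z": -0.043,"rx": 0,"ry": 0,"rz": 0}
    - {"jaw": -1,"x": -0.05,"y": 0.12,"z": -0.043,"rx": 0,"ry": 0,"rz": 0}
    - {"jaw": -1,"x": -0.05,"y": 0.15,"z": -0.043,"rx": 0,"ry": 0,"rz": 0}
    - {"jaw": -1,"x": -0.05,"y": 0.15,"z": -0.043,"rx": 0,"ry": 0,"rz": 0}

```text
time_s: 4.23
tool_pos: [0.4198, -0.1658, 0.2167]
eef_rot: [3.139, 0.032, 0.004]
force: [0.0, -0.7, 0.6]
opening: 0.005
gripper_force: 0.0
```

Run:
```python
from cell import *
from h import *
a=grab_frame('scene');b=grab_frame('top')
A=cv2.resize(a['frame'][155:320,250:415,::-1],(400,400),interpolation=cv2.INTER_CUBIC)
B=cv2.resize(b['frame'][150:250,240:340,::-1],(400,400),interpolation=cv2.INTER_CUBIC)
cv2.imwrite('pics/p2.png',np.hstack([A,B]))
s=get_state();print(s['time_s'],s['tool_pos'],s['eef_rot'])
o,y=[.519,.0624],.0245
for th in(-.22,.22):print(((proj(a,S2W(o,y,tabs(th)))-[250,155])*400/165).round(0).tolist())
```

```text
4.3333 [ 0.41924096 -0.16152571  0.215923  ] [-3.14138511e+00 -3.33588310e-02 -7.10938175e-04]
[[252.0, 152.0], [274.0, 179.0], [246.0, 194.0], [223.0, 167.0], [190.0, 79.0], [210.0, 103.0], [183.0, 117.0], [162.0, 92.0]]
[[251.0, 140.0], [275.0, 155.0], [246.0, 170.0], [223.0, 155.0], [189.0, 101.0], [209.0, 114.0], [182.0, 127.0], [162.0, 114.0]]
```

View pics/p2.png

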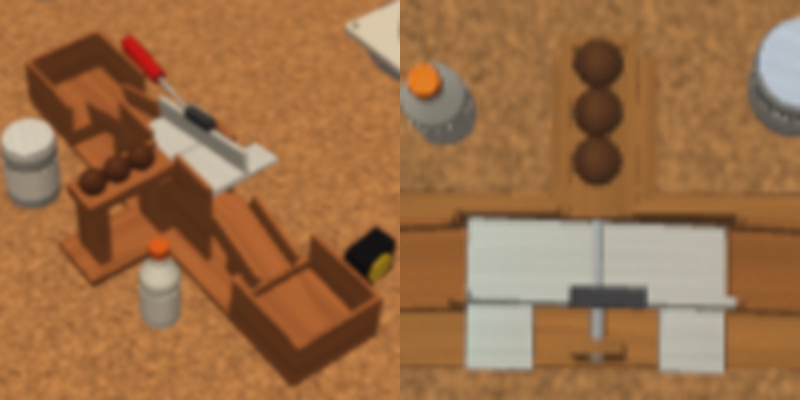

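The gate has tipped: its left end is up and it feeds the right chute. The knobs are still in a row on the shelf (top crop, x≈598). Next I'll go behind the back stop.

Request:
carry_out:
  motion:
    - {"jaw": -1,"x": 0.28,"y": -0.22,"z": 0,"rx": 0,"ry": 0,"rz": 0}
    - {"jaw": -1,"x": 0.28,"y": -0.22,"z": 0,"rx": 0,"ry": 0,"rz": 0}
    - {"jaw": -1,"x": 0.28,"y": -0.22,"z": 0,"rx": 0,"ry": 0,"rz": 0}
    - {"jaw": -1,"x": 0.28,"y": -0.22,"z": 0,"rx": 0,"ry": 0,"rz": 0}
    - {"jaw": -1,"x": 0.28,"y": -0.22,"z": 0,"rx": 0,"ry": 0,"rz": 0}
    - {"jaw": -1,"x": 0.28,"y": -0.22,"z": 0,"rx": 0,"ry": 0,"rz": 0}
    - {"jaw": -1,"x": 0.28,"y": -0.22,"z": 0,"rx": 0,"ry": 0,"rz": 0}
    - {"jaw": -1,"x": 0.28,"y": -0.22,"z": 0,"rx": 0,"ry": 0,"rz": 0}
    - {"jaw": -1,"x": 0.28,"y": -0.22,"z": 0,"rx": 0,"ry": 0,"rz": 0}
    - {"jaw": -1,"x": 0.28,"y": -0.22,"z": 0,"rx": 0,"ry": 0,"rz": 0}
    - {"jaw": -1,"x": 0.28,"y": -0.22,"z": 0.03,"rx": 0,"ry": 0,"rz": 0}
    - {"jaw": -1,"x": 0.28,"y": -0.22,"z": 0.06,"rx": 0,"ry": 0,"rz": 0}
    - {"jaw": -1,"x": 0.28,"y": -0.22,"z": 0.08,"rx": 0,"ry": 0,"rz": 0}
    - {"jaw": -1,"x": 0.28,"y": -0.22,"z": 0.088,"rx": 0,"ry": 0,"rz": 0}
    - {"jaw": -1,"x": 0.28,"y": -0.22,"z": 0.088,"rx": 0,"ry": 0,"rz": 0}
    - {"jaw": -1,"x": 0.28,"y": -0.22,"z": 0.088,"rx": 0,"ry": 0,"rz": 0}

```text
time_s: 5.67
tool_pos: [0.6936, 0.0671, 0.1282]
eef_rot: [-3.141, -0.04, 0.0]
force: [0.5, -0.2, 0.4]
opening: 0.004
gripper_force: 0.0
```

Run:
```python
from cell import *
from h import *
a=grab_frame('scene');b=grab_frame('wrist')
A=cv2.resize(a['frame'][155:320,250:415,::-1],(400,400),interpolation=cv2.INTER_CUBIC)
B=cv2.resize(b['frame'][:,120:520,::-1],(400,400))
cv2.imwrite('pics/p3.png',np.hstack([A,B]))
s=get_state();print(s['time_s'],s['tool_pos'],s['eef_rot'],s['force'])
for r in masks_of(b,'knob1_center'): print(r['score'],r['box'],bp(b,[[r['box'][0]+r['box'][2]/2,r['box'][1]+r['box'][3]/2]],.132))
```

```text
5.7667 [0.69483083 0.06690798 0.12961702] [-3.14111069 -0.03936297 -0.00425533] [0.14829258 0.45766873 0.02883517]
```

View pics/p3.png

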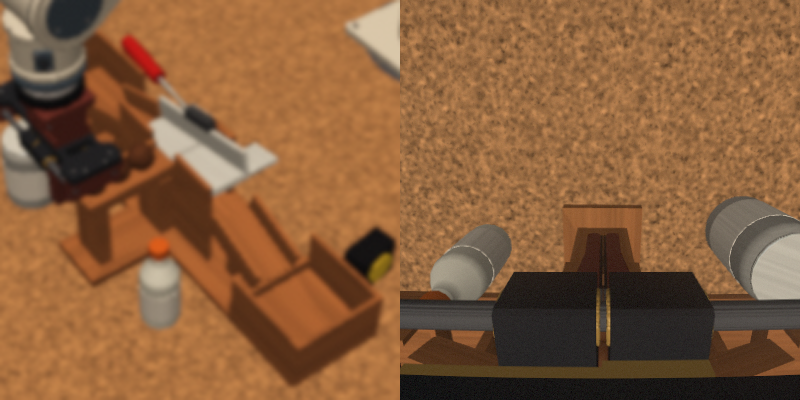

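The closed fingers are centred behind the shelf (finger split at 603, base board 563–642). Pushing slowly along -x, enough for the first knob.

Request:
carry_out:
  motion:
    - {"jaw": -1,"x": -0.01,"y": 0,"z": 0,"rx": 0,"ry": 0,"rz": 0}
    - {"jaw": -1,"x": -0.014,"y": 0,"z": 0,"rx": 0,"ry": 0,"rz": 0}
    - {"jaw": -1,"x": -0.017,"y": 0,"z": 0,"rx": 0,"ry": 0,"rz": 0}
    - {"jaw": -1,"x": -0.02,"y": 0,"z": 0,"rx": 0,"ry": 0,"rz": 0}
    - {"jaw": -1,"x": -0.023,"y": 0,"z": 0,"rx": 0,"ry": 0,"rz": 0}
    - {"jaw": -1,"x": -0.026,"y": 0,"z": 0,"rx": 0,"ry": 0,"rz": 0}
    - {"jaw": -1,"x": -0.029,"y": 0,"z": 0,"rx": 0,"ry": 0,"rz": 0}
    - {"jaw": -1,"x": -0.032,"y": 0,"z": 0,"rx": 0,"ry": 0,"rz": 0}
    - {"jaw": -1,"x": -0.035,"y": 0,"z": 0,"rx": 0,"ry": 0,"rz": 0}
    - {"jaw": -1,"x": -0.038,"y": 0,"z": 0,"rx": 0,"ry": 0,"rz": 0}
    - {"jaw": -1,"x": -0.041,"y": 0,"z": 0,"rx": 0,"ry": 0,"rz": 0}
    - {"jaw": -1,"x": -0.044,"y": 0,"z": 0,"rx": 0,"ry": 0,"rz": 0}
    - {"jaw": -1,"x": -0.047,"y": 0,"z": 0,"rx": 0,"ry": 0,"rz": 0}
    - {"jaw": -1,"x": -0.05,"y": 0,"z": 0,"rx": 0,"ry": 0,"rz": 0}
    - {"jaw": -1,"x": -0.053,"y": 0,"z": 0,"rx": 0,"ry": 0,"rz": 0}
    - {"jaw": -1,"x": -0.056,"y": 0,"z": 0,"rx": 0,"ry": 0,"rz": 0}
    - {"jaw": -1,"x": -0.056,"y": 0,"z": 0,"rx": 0,"ry": 0,"rz": 0}
    - {"jaw": -1,"x": -0.056,"y": 0,"z": 0,"rx": 0,"ry": 0,"rz": 0}
    - {"jaw": -1,"x": -0.056,"y": 0,"z": 0,"rx": 0,"ry": 0,"rz": 0}
    - {"jaw": -1,"x": -0.056,"y": 0,"z": 0,"rx": 0,"ry": 0,"rz": 0}

```text
time_s: 7.48
tool_pos: [0.638, 0.0651, 0.1277]
eef_rot: [-3.141, -0.039, -0.0]
force: [0.2, -0.3, 0.5]
opening: 0.005
gripper_force: 0.0
```

Run:
```python
from cell import *
from h import *
a=grab_frame('scene');b=grab_frame('top')
A=cv2.resize(a['frame'][155:320,250:415,::-1],(400,400),interpolation=cv2.INTER_CUBIC)
B=cv2.resize(b['frame'][150:250,240:400,::-1],(400,250),interpolation=cv2.INTER_CUBIC)
B=np.vstack([B,np.zeros((150,400,3),np.uint8)])
cv2.imwrite('pics/p4.png',np.hstack([A,B]))
s=get_state();print(s['time_s'],s['tool_pos'],s['eef_rot'],s['force'])
```

```text
7.5833 [0.63804289 0.06515078 0.12767537] [3.14133526e+00 3.89269345e-02 1.69997990e-04] [-0.28653914 -0.67902566 -0.07577079]
```

View pics/p4.png

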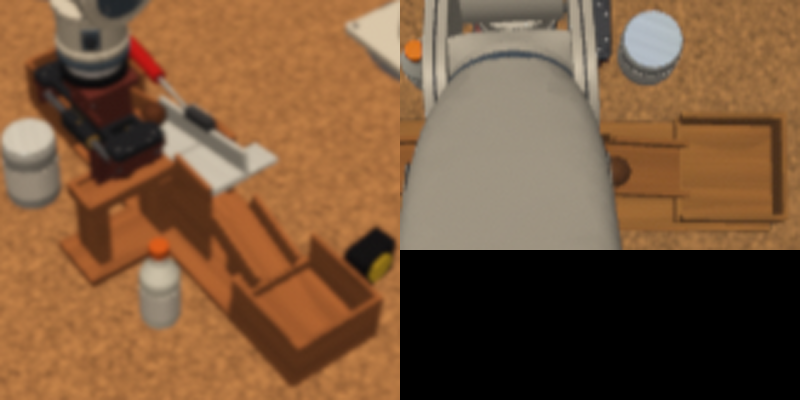

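Knob 1 is rolling down the right chute (top crop 620,172). Next, knob 2.

Request:
carry_out:
  motion:
    - {"jaw": -1,"x": 0,"y": 0,"z": 0,"rx": 0,"ry": 0,"rz": 0}
    - {"jaw": -1,"x": -0.003,"y": 0,"z": 0,"rx": 0,"ry": 0,"rz": 0}
    - {"jaw": -1,"x": -0.006,"y": 0,"z": 0,"rx": 0,"ry": 0,"rz": 0}
    - {"jaw": -1,"x": -0.009,"y": 0,"z": 0,"rx": 0,"ry": 0,"rz": 0}
    - {"jaw": -1,"x": -0.012,"y": 0,"z": 0,"rx": 0,"ry": 0,"rz": 0}
    - {"jaw": -1,"x": -0.015,"y": 0,"z": 0,"rx": 0,"ry": 0,"rz": 0}
    - {"jaw": -1,"x": -0.018,"y": 0,"z": 0,"rx": 0,"ry": 0,"rz": 0}
    - {"jaw": -1,"x": -0.021,"y": 0,"z": 0,"rx": 0,"ry": 0,"rz": 0}
    - {"jaw": -1,"x": -0.024,"y": 0,"z": 0,"rx": 0,"ry": 0,"rz": 0}
    - {"jaw": -1,"x": -0.027,"y": 0,"z": 0,"rx": 0,"ry": 0,"rz": 0}
    - {"jaw": -1,"x": -0.03,"y": 0,"z": 0,"rx": 0,"ry": 0,"rz": 0}
    - {"jaw": -1,"x": -0.033,"y": 0,"z": 0,"rx": 0,"ry": 0,"rz": 0}
    - {"jaw": -1,"x": -0.034,"y": 0,"z": 0,"rx": 0,"ry": 0,"rz": 0}
    - {"jaw": -1,"x": -0.034,"y": 0,"z": 0,"rx": 0,"ry": 0,"rz": 0}
    - {"jaw": -1,"x": -0.034,"y": 0,"z": 0,"rx": 0,"ry": 0,"rz": 0}
    - {"jaw": -1,"x": -0.034,"y": 0,"z": 0,"rx": 0,"ry": 0,"rz": 0}
    - {"jaw": -1,"x": -0.034,"y": 0,"z": 0,"rx": 0,"ry": 0,"rz": 0}
    - {"jaw": -1,"x": -0.034,"y": 0,"z": 0,"rx": 0,"ry": 0,"rz": 0}
    - {"jaw": -1,"x": -0.034,"y": 0,"z": 0,"rx": 0,"ry": 0,"rz": 0}
    - {"jaw": -1,"x": -0.034,"y": 0,"z": 0,"rx": 0,"ry": 0,"rz": 0}

```text
time_s: 9.25
tool_pos: [0.604, 0.0643, 0.1277]
eef_rot: [3.141, 0.039, 0.0]
force: [0.0, -0.2, -0.7]
opening: 0.005
gripper_force: 0.0
```

Request:
carry_out:
  motion:
    - {"jaw": -1,"x": 0,"y": 0,"z": 0,"rx": 0,"ry": 0,"rz": 0}
    - {"jaw": -1,"x": -0.003,"y": 0,"z": 0,"rx": 0,"ry": 0,"rz": 0}
    - {"jaw": -1,"x": -0.006,"y": 0,"z": 0,"rx": 0,"ry": 0,"rz": 0}
    - {"jaw": -1,"x": -0.009,"y": 0,"z": 0,"rx": 0,"ry": 0,"rz": 0}
    - {"jaw": -1,"x": -0.012,"y": 0,"z": 0,"rx": 0,"ry": 0,"rz": 0}
    - {"jaw": -1,"x": -0.015,"y": 0,"z": 0,"rx": 0,"ry": 0,"rz": 0}
    - {"jaw": -1,"x": -0.018,"y": 0,"z": 0,"rx": 0,"ry": 0,"rz": 0}
    - {"jaw": -1,"x": -0.021,"y": 0,"z": 0,"rx": 0,"ry": 0,"rz": 0}
    - {"jaw": -1,"x": -0.024,"y": 0,"z": 0,"rx": 0,"ry": 0,"rz": 0}
    - {"jaw": -1,"x": -0.027,"y": 0,"z": 0,"rx": 0,"ry": 0,"rz": 0}
    - {"jaw": -1,"x": -0.03,"y": 0,"z": 0,"rx": 0,"ry": 0,"rz": 0}
    - {"jaw": -1,"x": -0.033,"y": 0,"z": 0,"rx": 0,"ry": 0,"rz": 0}
    - {"jaw": -1,"x": -0.036,"y": 0,"z": 0,"rx": 0,"ry": 0,"rz": 0}
    - {"jaw": -1,"x": -0.036,"y": 0,"z": 0,"rx": 0,"ry": 0,"rz": 0}
    - {"jaw": -1,"x": -0.036,"y": 0,"z": 0,"rx": 0,"ry": 0,"rz": 0}
    - {"jaw": -1,"x": -0.036,"y": 0,"z": 0,"rx": 0,"ry": 0,"rz": 0}
    - {"jaw": -1,"x": -0.036,"y": 0,"z": 0,"rx": 0,"ry": 0,"rz": 0}
    - {"jaw": -1,"x": -0.036,"y": 0,"z": 0,"rx": 0,"ry": 0,"rz": 0}

```text
time_s: 10.75
tool_pos: [0.5681, 0.0635, 0.1277]
eef_rot: [-3.141, -0.039, -0.0]
force: [0.4, -0.5, 0.0]
opening: 0.005
gripper_force: 0.0
```

Run:
```python
from cell import *
from h import *
a=grab_frame('scene');b=grab_frame('top')
A=cv2.resize(a['frame'][155:320,250:415,::-1],(400,400),interpolation=cv2.INTER_CUBIC)
B=cv2.resize(b['frame'][150:250,240:400,::-1],(400,250),interpolation=cv2.INTER_CUBIC)
B=np.vstack([B,np.zeros((150,400,3),np.uint8)])
cv2.imwrite('pics/p5.png',np.hstack([A,B]))
s=get_state();print(s['time_s'],s['tool_pos'],s['eef_rot'],s['force'])
```

```text
10.85 [0.56801523 0.06342112 0.12763311] [-3.14132826e+00 -3.89205354e-02 -2.36766819e-06] [ 0.76350892  0.05137004 -0.15175542]
```

View pics/p5.png

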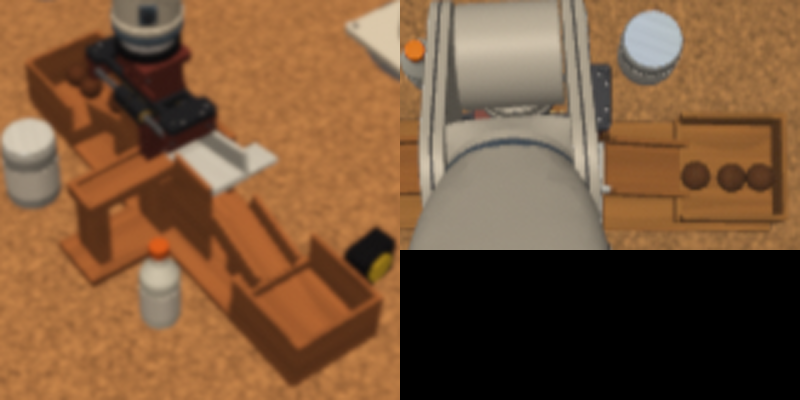

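All three knobs are in the right bin (top crop x≈695–760, y≈177). Lifting clear of the sorter.

Request:
carry_out:
  motion:
    - {"jaw": -1,"x": 0.01,"y": 0,"z": -0.01,"rx": 0,"ry": 0,"rz": 0}
    - {"jaw": -1,"x": 0.02,"y": 0,"z": -0.04,"rx": 0,"ry": 0,"rz": 0}
    - {"jaw": -1,"x": 0.02,"y": 0,"z": -0.08,"rx": 0,"ry": 0,"rz": 0}
    - {"jaw": -1,"x": 0.02,"y": 0,"z": -0.11,"rx": 0,"ry": 0,"rz": 0}
    - {"jaw": -1,"x": 0.02,"y": 0,"z": -0.13,"rx": 0,"ry": 0,"rz": 0}
    - {"jaw": -1,"x": 0.02,"y": 0,"z": -0.13,"rx": 0,"ry": 0,"rz": 0}
    - {"jaw": -1,"x": 0.02,"y": 0,"z": -0.13,"rx": 0,"ry": 0,"rz": 0}
    - {"jaw": -1,"x": 0.02,"y": 0,"z": -0.13,"rx": 0,"ry": 0,"rz": 0}
    - {"jaw": -1,"x": 0.02,"y": 0,"z": -0.13,"rx": 0,"ry": 0,"rz": 0}
    - {"jaw": -1,"x": 0.02,"y": 0,"z": -0.13,"rx": 0,"ry": 0,"rz": 0}
    - {"jaw": -1,"x": 0.02,"y": 0,"z": -0.13,"rx": 0,"ry": 0,"rz": 0}
    - {"jaw": -1,"x": 0.02,"y": 0,"z": -0.13,"rx": 0,"ry": 0,"rz": 0}

```text
time_s: 11.85
tool_pos: [0.5876, 0.0639, 0.2568]
eef_rot: [3.141, 0.039, -0.002]
force: [0.1, -0.5, -0.1]
opening: 0.004
gripper_force: 0.0
```

Run:
```python
from cell import *
from h import *
a=grab_frame('scene');b=grab_frame('top')
A=cv2.resize(a['frame'][155:320,250:415,::-1],(400,400),interpolation=cv2.INTER_CUBIC)
B=cv2.resize(b['frame'][150:250,240:400,::-1],(400,250),interpolation=cv2.INTER_CUBIC)
B=np.vstack([B,np.zeros((150,400,3),np.uint8)])
cv2.imwrite('pics/p6.png',np.hstack([A,B]))
```

```text
(no output)
```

View pics/p6.png

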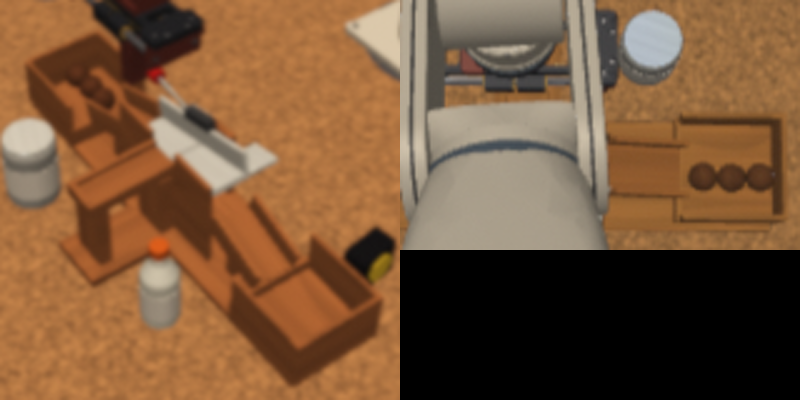

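The three knobs rest in the right bin (top crop 703–760, 177), the gate still has its left end up, and the gripper is clear.

```bash
python3 -c "
from cell import *
print(sign_off())"
```

```text
the job is handed in; nothing more can be done
None
```

The gate is tipped to feed the right side, all three knobs rolled down the right chute and lie in the right bin, and the job was handed in at about 12 s with the arm clear of everything.

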